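Tip the two-strip test out of its nest and load the reader

TASK

Read the two-strip test: press gently down on the ridged end of its cassette so that it tips and stays leaning with its sample-well end up out of the nest, then lift it out and lay it flat, face up, in the reader's open drawer and push the drawer fully home. Keep the cassette face up and never steeper than about 45 degrees, and leave the other two tests lying in their nests.

Things in the scene. Friction and masses are not known exactly. Their poses are not given: they have to be found in the camera images.
- combo_mid (a point): Centre (half-way up) of the two-strip test: a white plastic cassette 80 mm long (its x), 28 wide (y), 7 thick (z, face up), 13 to 25 g, told by TWO strip windows side by side and two small round sample wells. At the start it lies flat in one of the tray's three nests, its face flush with the tray's top, so that it cannot be gripped.
- combo_well_end (a point): Middle of the end face of the two-strip cassette at its sample-well end: 40 mm from its centre along its +x. Same axes. With the cassette leaning in its nest, the underside of this end stands some 10 to 15 mm above the tray's top, clear on both sides.
- combo_ridges (a point): On the face of the two-strip cassette amid the four cross ridges of its plain end: 31 mm from its centre along its -x. The place to press: it rocks over the break under less than 1 N, until it lies on the rigid slope, whose depth must be felt; there the force climbs fast, and over 40 N harms it. Let go then, it slides some mm down and stays leaning at 30 to 40 degrees.
- single_a_mid (a point): Centre (half-way up) of one of the two other cassettes in the tray: the same 80 x 28 x 7 mm white slab with the same axes as the two-strip one, but with ONE strip window and ONE round well. Which test lies in which nest varies. To be left where it is.
- single_b_mid (a point): Centre (half-way up) of one of the two other cassettes in the tray: the same 80 x 28 x 7 mm white slab with the same axes as the two-strip one, but with ONE strip window and ONE round well. Which test lies in which nest varies. To be left where it is.
- tray: Grey moulded tilt-out tray, fixed, 132 mm (x) by 176 mm (y), 42 mm high; origin at the centre of its underside, +x roughly away from the robot. Three nests side by side at y = -56, 0 and +56 mm each hold a cassette, its x along the tray's x, well end at +x. The well-end half lies on a ledge between ribs 31 mm apart and flush with its face; the ridged half spans a finger scoop 46 mm wide.
- tray_break (a point): Middle nest, at the break where the level ledge (35 mm above the table, on +x) turns into a slope going down towards -x; the other nests have it at this same x. Axes as the tray. The scoop runs from 12 to 66 mm on the -x side of it, at least 20 mm deep. A cassette's middle starts 3 to 5 mm on the ledge side; the plastic is slick.
- reader: White bench-top cassette reader, fixed, 150 mm deep (x), 140 mm wide (y); origin at the centre of its underside. Its front face, 75 mm from there on the -x side, is 62 mm high; from its top a sloped panel rises to 100 mm at mid-depth. It stands to the robot's left, its front facing across the table. The drawer comes out of the front.
- pocket (a point): Centre of the floor of the drawer's pocket, 24 mm above the table; moves with the drawer. x points into the reader (the way it shuts), z up. Pocket 94 mm long (x), 40 mm wide (y), its rim 4 mm high: at both ends, and on the sides only for the middle 20 mm; the rest of the sides is open for fingers, over floor that reaches 29 mm from the centre line. The cassette may lie either way round.
- drawer_pull (a point): Middle of the outer edge of the drawer's pull, a level lip 60 mm wide, 8 mm thick, 26 mm above the table, 75 mm outwards (-x) of the pocket's centre. The drawer's front plate, 16 to 42 mm above the table and 80 mm wide, is 14 mm behind that edge. Axes as the pocket. With the drawer home the lip stands 20 mm out from the reader's front.
- drawer (a joint): Drawer travel in m: 0 is fully home against a rigid stop, 0.135 fully out; 0.11 to 0.135 at the start. About 2 N of friction; it stays where it is left.

How it is judged (in metres and radians):
On the way, in this order (a step that is already met when the one before it is completed fails the run):
1. the two-strip cassette leans in its nest with its sample-well end up (angle between combo_mid's own z axis and vertical above 0.45 rad and z of combo_well_end in the frame of tray above 0.048 m and z of combo_mid in the frame of tray below 0.046 m and x of combo_mid in the frame of tray between -0.01 and 0.02 m), for 0.2 s.
2. it lies flat and face up in the pocket of the open drawer, released (x of combo_mid in the frame of pocket between -0.009 and 0.009 m and y of combo_mid in the frame of pocket between -0.009 and 0.009 m and z of combo_mid in the frame of pocket below 0.0055 m and angle between combo_mid's own z axis and vertical below 0.08 rad and contact force between the fingers and combo below 0.1 N and value of joint drawer above 0.05 m), for 0.2 s.
At the end, for the whole second after the job is handed in: The drawer is fully home (within 4 mm); the two-strip cassette lies flat (within 4.5 degrees) and face up on the pocket floor, its centre within 9 mm of the pocket's centre along and across; the two single tests lie flat in their nests, within 10 mm of where they began (value of joint drawer below 0.004 m and x of combo_mid in the frame of pocket between -0.009 and 0.009 m and y of combo_mid in the frame of pocket between -0.009 and 0.009 m and z of combo_mid in the frame of pocket below 0.0055 m and angle between combo_mid's own z axis and vertical below 0.08 rad and angle between each of single_a_mid, single_b_mid's own z axis and vertical below 0.1 rad and distance of each of single_a_mid, single_b_mid from where it was at the start of the episode below 0.01 m); the robot touches nothing.
It fails at once if the cassette is pressed hard into its nest (over 40 N) (contact force between combo and tray above 40 N).
It fails at once if the cassette is tipped past 55 degrees (angle between combo_mid's own z axis and vertical above 0.96 rad).
It fails at once if another test is tipped or leaves its nest (angle between any of single_a_mid, single_b_mid's own z axis and vertical above 0.35 rad or distance of any of single_a_mid, single_b_mid from where it was at the start of the episode above 0.02 m).
It also fails if it takes over 64 s, if anything falls off the work surface, if the arm or the gripper's body presses on something with over 40 N, if the wrist force passes 120 N, or if a joint passes its speed limit or range.

ROBOT

A 6-joint arm with a two-finger parallel gripper is mounted at the origin on the work surface. World frame = base frame: x ahead of the robot, y to its left, z up, the work surface at z = 0. Lengths are in m, angles in degrees, forces in N, time in s.
With the tool pointing down it reaches from about 0.25 to 0.725 m from the base axis. Payload 9.7 kg.
Tool frame: the origin (TCP) lies at the very end of the fingers, on their centre line; the grasp point (between the pads) lies 19 mm behind it; z points along the fingers, y is the direction in which the jaws open and shut (so a half turn about z gives the same grasp; the last joint's range is limited). The gripper opens to 85 mm and grips with 20 to 120 N. Pads are 22 mm wide; open, the fingers measure 114 mm over their backs; the gripper's body (76 mm by 85 mm) begins 54 mm behind the grasp point. The pads swing forward as they close: fully open they stand 13 mm farther back than shut.
Start: joints at [75.229, 4.979, 10.078, 95.1, 0, 90], TCP at [0.14, 0.532, 0.231] pointing down, gripper open.
Joint ranges: [-179.16, 179.16], [-48.56, 103.87], [-65.8, 70.77], [-126.05, 130.52], [-82.76, 87.17], [-180, 180]. Speed limits (degrees/s): [127.2, 127.2, 147.25, 180, 180, 180].

INTERFACE

Orientations are given as [roll, pitch, yaw] about the fixed x, y, z axes, in that order (R = Rz(yaw) Ry(pitch) Rx(roll)).
In Python, from workcell import bot gives the robot as it stands.
- The arm moves only by the shell command python3 -m pendant 'ROWS' [FORCE]. ROWS is JSON, a list that holds one entry, the list of rows, each a list of 7 numbers: the shift along the tool's x, y, z in cm, then the turn, a rotation vector about the tool's x, y, z in rad, then the opening in per cent of the stroke, from 0 (shut) to 100 (fully open). In form: [[[dx, dy, dz, ax, ay, az, gripper], ...]]. A call has 1 to 5 rows; each row shifts and turns the pose as measured when the row begins, along the tool's axes as they then stand; what a row does not reach is not made up. A row lasts 1/12 s, in which the tool goes at most 41.7 mm and 7.16 degrees, less where a joint would pass 70% of its speed; a pose out of reach is approached as far as the arm can. A call with a gripper value outside its range is refused whole. The fingers move at their own pace and stop on an object; FORCE is the grip in N (left out, the last holds). Time passes only in rows, so rows that do not move let the fingers close. It gives the time, the measured TCP pose, the force and the opening at its end, in the units of the state.
- bot.get_obs(): the state, without advancing time (a new reading comes with each control period).
- bot.camera(name): name is "scene" or "side" or "wrist"; returns the picture (384x512x3 uint8, red, green, blue); there is no depth.
- bot.get_calibration(name): a dict with "intrinsics" (3x3 intrinsics, pixels), "pose" (4x4, takes a point from camera to world coordinates); the wrist camera has in their place "T_tool_cam" (4x4, takes a point from camera to tool coordinates, whose origin is the TCP and whose axes are the flange's). Camera axes: x right, y down, z forward; pixel columns grow to the right and rows downward; lengths in m; the calibration is good to about 2 mm. The wrist camera is an equidistant fisheye: a pixel r from the principal point sees the ray r / f radians off the axis. A picture is of the moment at which its call begins: read the wrist's pose just before it. get_calibration takes no time and is no camera call.
- bot.job_done(): hands the job in, once; it reports no verdict.
Trained networks look in the newest picture that a camera, given by its name, has taken for a name from the list of things; names that differ only in an ending like _2 or _b are one class to them, and where a whole thing is asked for, a point or a joint stands for the part that bears it (a point fixed in the world has none). Each returns a list of dicts, best first, with "confidence" (0 to 1); they miss things now and then, are a little off and sometimes report something else, mostly with a low value. They report only what shows in the picture. A call takes as long as a camera call.
- bot.masks_of(camera, thing): "pixels" (384x512 bool, what is visible of it) and "extent" ([left, top, right, bottom] in pixels, round what is visible of it).
- bot.mark_of(camera, thing): "uv" ([column, row] in pixels: a listed point, or the origin of a listed thing).
The state is a dict: "time": time; "q": joint angles; "qd": joint speeds; "joint_efforts": joint torques, N m; "ee_pos": TCP position; "tcp_rot": TCP orientation; "wrist_force": force on the tool from outside, world axes, zero at the start; "torque": the same for the moment, N m; "opening": finger opening in m.
Only numpy, scipy, OpenCV 4.12 (cv2) and the standard library are available. Lean on these libraries where they do the work, as an engineer would, in place of code of your own. Each camera call takes 0.05 s, during which the arm holds its last target. There are 200 camera calls.

## Working session

There is one attempt and no reset: what is moved stays moved. The work goes in short steps, Python scripts to look and compute and a shell command to move; the robot and the scene stay as the last step left them, time stands still between calls to the robot, and variables do not carry over. Pictures are saved under pics/ and viewed, about 8 in all and at most 12, crops included, and the job is handed in when it is done.

```bash
mkdir -p pics; ls; cat > h.py <<'E'
import numpy as np, cv2
from workcell import bot
from scipy.spatial.transform import Rotation as R
def save(cam,name,crop=None,k=1):
    im=bot.camera(cam)
    if crop: im=im[crop[1]:crop[3],crop[0]:crop[2]]
    cv2.imwrite('pics/'+name+'.png',cv2.resize(im[:,:,::-1],None,fx=k,fy=k,interpolation=cv2.INTER_CUBIC))
def toolT():
    o=bot.get_obs();T=np.eye(4);T[:3,:3]=R.from_euler('xyz',o['tcp_rot'],degrees=True).as_matrix();T[:3,3]=o['ee_pos'];return T
def ray(cam,uv,T=None):
    c=bot.get_calibration(cam);K=np.array(c['intrinsics'])
    x=(uv[0]-K[0,2])/K[0,0];y=(uv[1]-K[1,2])/K[1,1]
    if cam=='wrist':
        P=(toolT() if T is None else T)@np.array(c['T_tool_cam']);r=np.hypot(x,y);d=np.array([np.sin(r)*x/r,np.sin(r)*y/r,np.cos(r)])
    else: P=np.array(c['pose']);d=np.array([x,y,1])
    return P[:3,3],P[:3,:3]@d
def onz(cam,uv,z,T=None):
    p,d=ray(cam,uv,T);return p+d*(z-p[2])/d[2]
def marks(cam,names):
    for n,z in names:
        for m in bot.mark_of(cam,n)[:3]:
            print(cam,n,np.round(m['confidence'],2),np.round(m['uv'],1),np.round(onz(cam,m['uv'],z),4))
N=[('combo_mid',.0385),('combo_well_end',.0385),('combo_ridges',.042),('single_a_mid',.0385),('tray_break',.035),('tray',0),('reader',0),('pocket',.024),('drawer_pull',.026)]
E
python3 - <<'E'
from h import *
o=bot.get_obs();print({k:np.round(v,3) for k,v in o.items()})
for c in ('scene','side','wrist'):
    save(c,c+'0'); marks(c,N)
ims=[cv2.imread(f'pics/{c}0.png') for c in('scene','side','wrist')]
print(bot.get_calibration('wrist'))
E
```

```text
pics
{'time': np.float64(0.0), 'q': array([ 7.5227e+01,  5.0110e+00,  1.0034e+01,  9.5098e+01, -1.0000e-03,
        9.0001e+01]), 'qd': array([ 0.021, -0.001,  0.027,  0.004, -0.043,  0.004]), 'joint_efforts': array([-1.0000e-03, -5.2039e+01,  4.6481e+01,  1.6000e-02, -0.0000e+00,
       -0.0000e+00]), 'ee_pos': array([0.14 , 0.532, 0.231]), 'tcp_rot': array([-1.79924e+02,  1.00000e-03,  1.65227e+02]), 'wrist_force': array([ 0.383, -0.093,  0.025]), 'torque': array([-0.009, -0.017, -0.025]), 'opening': np.float64(0.085)}
scene combo_mid 0.74 [109.7 243.4] [ 0.4963 -0.1925  0.0385]
scene combo_well_end 0.85 [120.8 252.1] [ 0.5348 -0.1845  0.0385]
scene combo_well_end 0.41 [152.7 215.8] [ 0.4691 -0.0821  0.0385]
scene combo_ridges 0.66 [103.  236.4] [ 0.471  -0.1964  0.042 ]
scene combo_ridges 0.6 [131.1 242.4] [ 0.5249 -0.1575  0.042 ]
scene single_a_mid 0.83 [128.1 231.6] [ 0.4852 -0.1476  0.0385]
scene tray_break 0.72 [129.5 232.8] [ 0.4866 -0.1457  0.035 ]
scene tray 0.68 [129.3 242. ] [ 0.4736 -0.1472  0.    ]
scene reader 0.56 [332.5 167.6] [0.5409 0.4295 0.    ]
scene pocket 0.7
[... 574 characters left out ...]
.    ]
side pocket 0.69 [240.8 156.7] [0.5528 0.3004 0.024 ]
side drawer_pull 0.7 [256.2 177.3] [0.5642 0.2087 0.026 ]
wrist tray 0.73 [ 27.  360.4] [ 0.465  -0.1345  0.    ]
{'intrinsics': array([[297.31863964,   0.        , 248.32847847],
       [  0.        , 297.31863964, 193.46594864],
       [  0.        ,   0.        ,   1.        ]]), 'T_tool_cam': array([[ 4.48873272e-04, -9.56147682e-01, -2.92884632e-01,
         7.37807820e-02],
       [ 9.99999619e-01,  6.48491215e-04, -5.84463139e-04,
        -3.53110076e-04],
       [ 7.48766187e-04, -2.92884258e-01,  9.56147609e-01,
        -1.43051791e-01],
       [ 0.00000000e+00,  0.00000000e+00,  0.00000000e+00,
         1.00000000e+00]])}
```

```bash
python3 - <<'E'
import cv2,numpy as np
a=cv2.imread('pics/scene0.png');b=cv2.imread('pics/side0.png')
A=cv2.resize(a[190:290,60:200],(400,286));B=cv2.resize(b[270:384,200:360],(400,286))
C=cv2.resize(a,(400,300));D=cv2.resize(b,(400,300))
cv2.imwrite('pics/m0.png',np.vstack([np.hstack([A,B]),np.hstack([C,D])]))
E
```

```text
(no output)
```

View pics/m0.png

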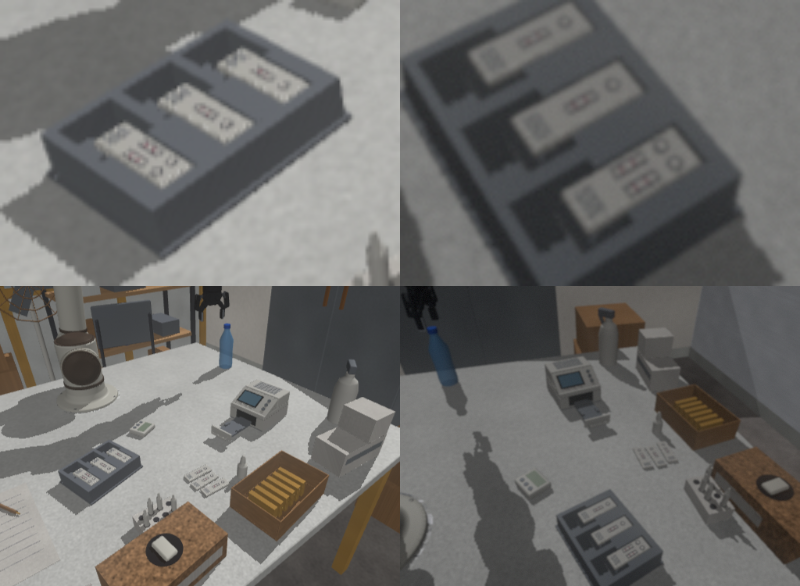

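Both views agree: the two-strip cassette is in the −y nest (scene ≈(110,243), side ≈(292,343)), and the reader's drawer is open at ≈(299,180) in scene. I'll turn the wrist first, then travel.

```bash
cat >> h.py <<'E'
def go(pos,rot=None):
    T=toolT();M=T[:3,:3];d=M.T@(np.array(pos)-T[:3,3])*100
    print('d cm',np.round(d,2),'n',np.ceil(np.linalg.norm(d)/4.1))
    if rot is not None:
        w=(R.from_matrix(M).inv()*R.from_euler('xyz',rot,degrees=True)).as_rotvec();print('w',np.round(w,3),'n',np.ceil(np.linalg.norm(w)/.124))
E
cat > chk.py <<'E'
import sys;from workcell import bot
import numpy as np
o=bot.get_obs();f=o['wrist_force'];print(np.round(o['time'],2),np.round(o['ee_pos'],4),np.round(o['tcp_rot'],1),'F',np.round(f,1),round(o['opening'],4))
sys.exit(np.linalg.norm(f)>float(sys.argv[1]) if len(sys.argv)>1 else 0)
E
r='[0,0,0,0,0,0.12,0]'
python3 -m pendant '[[[0,0,0,0,0,0.12,0],[0,0,0,0,0,0.12,0],[0,0,0,0,0,0.12,0],[0,0,0,0,0,0.12,0],[0,0,0,0,0,0.12,0]]]' 20
python3 -m pendant '[[[0,0,0,0,0,0.12,0],[0,0,0,0,0,0.12,0],[0,0,0,0,0,0.12,0],[0,0,0,0,0,0.12,0],[0,0,0,0,0,0.12,0]]]'
python3 -m pendant '[[[0,0,0,0,0,0.12,0],[0,0,0,0,0,0.12,0],[0,0,0,0,0,0.12,0],[0,0,0,0,0,0.12,0],[0,0,0,0,0,0.12,0]]]'
python3 -m pendant '[[[0,0,0,0,0,0.12,0],[0,0,0,0,0,0.12,0],[0,0,0,0,0,0.12,0],[0,0,0,0,0,0.12,0],[0,0,0,0,0,0.12,0]]]'
python3 -c "
from h import *
go([.475,-.195,.16],[180,0,13])"
```

```text
time: 1.92
ee_pos: [0.1402, 0.5318, 0.2313]
tcp_rot: [-180.0, 0.0, 129.7]
wrist_force: [-0.6, -0.6, -0.7]
opening: 0.0259
time: 2.33
ee_pos: [0.1402, 0.5318, 0.2313]
tcp_rot: [-180.0, -0.0, 93.9]
wrist_force: [0.0, 0.0, -0.1]
opening: 0.0002
time: 2.75
ee_pos: [0.2069, 0.5062, 0.2311]
tcp_rot: [-176.6, 0.3, 66.1]
wrist_force: [1.7, 0.4, 1.3]
opening: -0.0001
time: 3.17
ee_pos: [0.3388, 0.4094, 0.2312]
tcp_rot: [-170.1, 4.1, 45.2]
wrist_force: [0.1, 0.7, 0.6]
opening: -0.0002
d cm [-32.67  53.13   0.39] n 16.0
w [-0.148  0.118  0.554] n 5.0
```

```bash

python3 -m pendant '[[[-2,3.3,0,-0.03,0.024,0.1,0],[-2,3.3,0,-0.03,0.024,0.1,0],[-2,3.3,0,-0.03,0.024,0.1,0],[-2,3.3,0,-0.03,0.024,0.1,0],[-2,3.3,0,-0.03,0.024,0.1,0]]]'
python3 -c "
from h import *
print(bot.get_obs()['q']);go([.475,-.195,.16],[180,0,13])"
```

```text
time: 3.58
ee_pos: [0.3902, 0.1549, 0.2102]
tcp_rot: [-177.3, 0.6, 19.9]
wrist_force: [1.3, -0.5, 0.8]
opening: 0.0003
[ 19.80690088 -12.51606177  -8.8629765   94.29852794   2.72383804
 179.94168756]
d cm [-3.85 35.99  3.36] n 9.0
w [-0.047  0.014  0.12 ] n 2.0
```

```bash

python3 -m pendant '[[[0.4,4,0.3,-0.047,0.014,0,0],[0.3,4,0.3,0,0,0,0],[0.3,4,0.4,0,0,0,0],[0.3,4,0.4,0,0,0,0],[0.3,4,0.4,0,0,0.06,0]]]'
python3 -m pendant '[[[0.2,4,0.4,0,0,0.06,0],[0.2,4,0.4,0,0,0,0],[0.2,4,0.4,0,0,0,0],[0.2,3,0.4,0,0,0,0],[0,0,0,0,0,0,0]]]'
python3 -c "
from h import *
go([.475,-.195,.16],[180,0,13])"
```

```text
time: 4.0
ee_pos: [0.4691, -0.0366, 0.1941]
tcp_rot: [179.7, -0.7, 16.0]
wrist_force: [0.7, -0.1, -0.6]
opening: -0.0
time: 4.42
ee_pos: [0.5128, -0.1927, 0.1773]
tcp_rot: [179.7, -0.8, 11.9]
wrist_force: [1.2, 0.2, 0.7]
opening: -0.0002
d cm [-3.77 -0.56  1.67] n 2.0
w [ 0.006 -0.014 -0.02 ] n 1.0
```

```bash

python3 -m pendant '[[[-3.3,-0.5,0.8,0,-0.014,-0.02,0],[0,0,0,0,0,0,0],[0,0,0,0,0,0,0]]]'
python3 - <<'E'
from h import *
save('wrist','w1',k=1.5); marks('wrist',N[:6])
for s in ('combo_mid',):
    m=bot.masks_of('wrist',s)
    for k in m[:3]:
        c,_=cv2.findContours(k['pixels'].astype('uint8'),0,1);c=max(c,key=cv2.contourArea)
        b=cv2.boxPoints(cv2.minAreaRect(c));P=[onz('wrist',p,.042)[:2] for p in b]
        print(k['confidence'],k['extent'],np.round(P,4).tolist(),np.round(np.mean(P,0),4))
E
```

```text
time: 4.67
ee_pos: [0.4776, -0.1967, 0.1657]
tcp_rot: [179.8, 0.3, 12.8]
wrist_force: [0.5, 0.1, 0.5]
opening: 0.0001
wrist combo_mid 0.93 [250.9 164.3] [ 0.4983 -0.1955  0.0385]
wrist combo_mid 0.36 [196.5 167.5] [ 0.4843 -0.1464  0.0385]
wrist combo_well_end 0.9 [246.4 120.3] [ 0.5377 -0.1823  0.0385]
wrist combo_ridges 0.74 [247.8 197.7] [ 0.4678 -0.1997  0.042 ]
wrist single_a_mid 0.69 [187.3 166.2] [ 0.4844 -0.1374  0.0385]
wrist tray 0.75 [198.8 168.8] [ 0.4744 -0.1443  0.    ]
0.7 [234.1, 120.2, 264.2, 205.5] [[0.535, -0.1702], [0.5422, -0.1974], [0.465, -0.2191], [0.4572, -0.19]] [ 0.4998 -0.1942]
0.18 [92.9, 98.9, 289.5, 246.3] [[0.5227, -0.0389], [0.5644, -0.2092], [0.4349, -0.2511], [0.3745, -0.0605]] [ 0.4741 -0.1399]
```

View pics/w1.png

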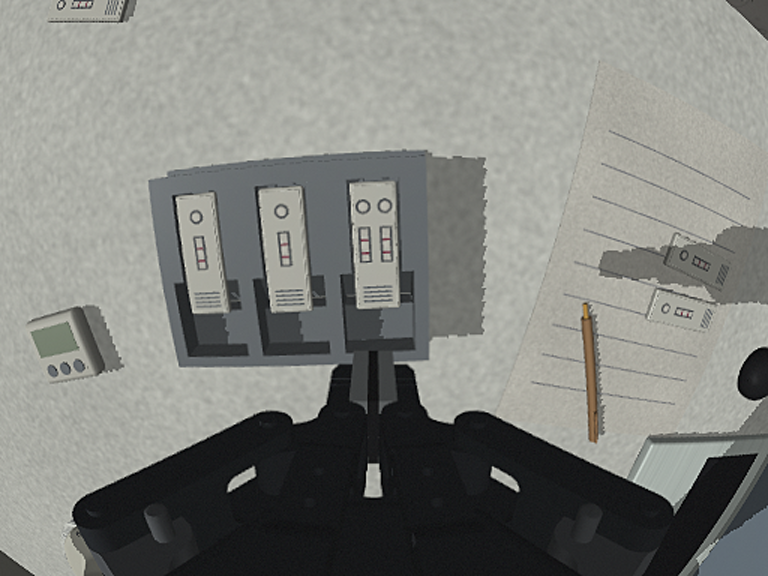

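The wrist view confirms the two-strip cassette in the right-hand nest: windows at ≈(377,243), ridges at ≈(378,295) in the 1.5× picture. It lies at about (0.4985, −0.195), yaw ≈ 15°.

```bash

python3 -m pendant '[[[-0.9,0.4,3,0,-0.005,-0.035,0],[-0.1,0.1,3,0,0,0,0],[-0.1,0.1,3,0,0,0,0],[0,0,1.5,0,0,0,0],[0,0,0,0,0,0,0]]]'
python3 -c "
from h import *
go([.4676,-.2033,.055],[180,0,15])"
```

```text
time: 5.48
ee_pos: [0.4712, -0.2054, 0.0603]
tcp_rot: [179.6, 0.2, 15.1]
wrist_force: [-0.4, 0.6, -0.0]
opening: -0.0001
d cm [-0.29 -0.3   0.53] n 1.0
w [0.008 0.004 0.003] n 1.0
```

```bash

python3 -m pendant '[[[-0.3,-0.3,0.4,0,0,0,0],[0,0,0.5,0,0,0,0],[0,0,0.4,0,0,0,0]]]' >/dev/null; python3 chk.py 5 &&
python3 -m pendant '[[[0,0,0.15,0,0,0,0],[0,0,0.15,0,0,0,0]]]' >/dev/null && python3 chk.py 5 &&
python3 -m pendant '[[[0,0,0.15,0,0,0,0],[0,0,0.15,0,0,0,0]]]' >/dev/null && python3 chk.py 5 &&
python3 -m pendant '[[[0,0,0.15,0,0,0,0],[0,0,0.15,0,0,0,0]]]' >/dev/null && python3 chk.py 5 &&
python3 -m pendant '[[[0,0,0.15,0,0,0,0]]]' >/dev/null && python3 chk.py 5 &&
python3 -m pendant '[[[0,0,0.15,0,0,0,0]]]' >/dev/null && python3 chk.py 5 &&
python3 -m pendant '[[[0,0,0.15,0,0,0,0]]]' >/dev/null && python3 chk.py 5 
```

```text
5.73 [ 0.4682 -0.2031  0.0488] [1.795e+02 1.000e-01 1.520e+01] F [0.1 0.7 0.3] -0.0002False
```

```bash
sed -i 's/sys.exit(\(.*\) if len/sys.exit(int(\1) if len/' chk.py; tail -1 chk.py
P="python3 -m pendant"
$P '[[[0,0,0.3,0.005,0,0,0],[0,0,0.3,0,0,0,0]]]' >/dev/null && python3 chk.py 5 &&
$P '[[[0,0,0.15,0,0,0,0],[0,0,0.15,0,0,0,0]]]' >/dev/null && python3 chk.py 5 &&
$P '[[[0,0,0.15,0,0,0,0],[0,0,0.15,0,0,0,0]]]' >/dev/null && python3 chk.py 5 &&
$P '[[[0,0,0.15,0,0,0,0],[0,0,0.15,0,0,0,0]]]' >/dev/null && python3 chk.py 5 &&
$P '[[[0,0,0.15,0,0,0,0]]]' >/dev/null && python3 chk.py 5 &&
$P '[[[0,0,0.15,0,0,0,0]]]' >/dev/null && python3 chk.py 5 &&
$P '[[[0,0,0.15,0,0,0,0]]]' >/dev/null && python3 chk.py 5 
```

```text
sys.exit(int(np.linalg.norm(f)>float(sys.argv[1])) if len(sys.argv)>1 else 0)
5.9 [ 0.4692 -0.2033  0.0439] [179.7   0.   15.2] F [-1.1 -0.2 -0.7] -0.0
6.07 [ 0.4698 -0.2036  0.0414] [179.7  -0.   15.2] F [ 0.4  0.3 -0. ] 0.0003
6.23 [ 0.4702 -0.2038  0.0386] [ 1.796e+02 -1.000e-01  1.520e+01] F [-0.6  0.8  1. ] 0.0001
6.4 [ 0.4703 -0.2039  0.0356] [ 1.796e+02 -1.000e-01  1.520e+01] F [-0.  -0.3  0.5] -0.0001
6.48 [ 0.4704 -0.2039  0.0339] [ 1.796e+02 -1.000e-01  1.520e+01] F [ 0.2 -0.2 -0.5] 0.0001
6.57 [ 0.4704 -0.2039  0.0322] [ 1.796e+02 -1.000e-01  1.520e+01] F [ 0.2 -0.2 -0.5] -0.0001
6.65 [ 0.4704 -0.204   0.031 ] [ 1.796e+02 -1.000e-01  1.520e+01] F [-5.8  1.9 19.2] 0.0001
```

Contact with the slope felt (19 N). Letting go and looking.

```bash

python3 -m pendant '[[[0,0,-0.5,0,0,0,0],[0,0,-1.5,0,0,0,0],[-0.5,0,-3,0,0,0,0],[-1,0,-4,0,0,0,30],[0,0,-4,0,0,0,50]]]'
python3 -m pendant '[[[0,0,0,0,0,0,50],[0,0,0,0,0,0,50]]]' >/dev/null; python3 chk.py
python3 - <<'E'
from h import *
T=toolT();save('wrist','w2',k=1.0);save('side','s2');save('scene','c2')
for c in('wrist','side','scene'):
    for n in ('combo_mid','combo_well_end','combo_ridges'):
        for m in bot.mark_of(c,n)[:2]: print(c,n,np.round(m['confidence'],2),np.round(m['uv'],1), np.round(onz(c,m['uv'],.04),4),np.round(onz(c,m['uv'],.0607),4))
a=cv2.imread('pics/w2.png')[60:260,60:360];b=cv2.imread('pics/side0.png');b=cv2.imread('pics/s2.png')[270:384,200:360]
cv2.imwrite('pics/m2.png',np.hstack([cv2.resize(a,(480,320)),cv2.resize(b,(320,228),interpolation=2)[:228].copy() if 0 else np.vstack([cv2.resize(b,(320,228)),np.zeros((92,320,3),'uint8')])]))
E
```

```text
time: 7.07
ee_pos: [0.4508, -0.2052, 0.1563]
tcp_rot: [-179.8, 0.6, 15.2]
wrist_force: [0.8, 0.0, 0.6]
opening: 0.0231
7.23 [ 0.4532 -0.2065  0.1656] [1.797e+02 1.000e-01 1.520e+01] F [ 0.4  0.4 -0.6] 0.0431
wrist combo_mid 0.62 [250.1 145.4] [ 0.4904 -0.1987  0.04  ] [ 0.4932 -0.1977  0.0607]
wrist combo_well_end 0.58 [247.4 109.4] [ 0.5208 -0.1877  0.04  ] [ 0.5212 -0.1876  0.0607]
wrist combo_ridges 0.87 [249.4 170.8] [ 0.4674 -0.2041  0.04  ] [ 0.4719 -0.2027  0.0607]
side combo_mid 0.74 [286.9 341.6] [ 0.49   -0.1941  0.04  ] [ 0.4848 -0.2052  0.0607]
side combo_well_end 0.73 [303.1 325.3] [ 0.522  -0.1762  0.04  ] [ 0.5156 -0.188   0.0607]
side combo_ridges 0.77 [271.1 360.2] [ 0.4596 -0.2141  0.04  ] [ 0.4556 -0.2245  0.0607]
side combo_ridges 0.21 [287.3 346.1] [ 0.4882 -0.2007  0.04  ] [ 0.4831 -0.2116  0.0607]
scene combo_mid 0.62 [107.5 241.4] [ 0.4894 -0.1942  0.04  ] [ 0.5141 -0.1992  0.0607]
scene combo_well_end 0.69 [116.7 242.1] [ 0.5033 -0.18    0.04  ] [ 0.5275 -0.1855  0.0607]
scene combo_ridges 0.4 [101.9 245.5] [ 0.4942 -0.2078  0.04  ] [ 0.5187 -0.2123  0.0607]
```

View pics/m2.png

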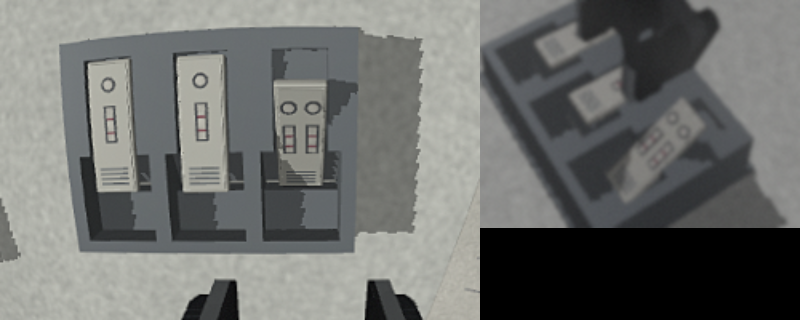

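It leans, with the well end up (wrist crop ≈(300,85)–(300,185)); the singles are undisturbed. Triangulating from the three views.

```bash
python3 - <<'E'
from h import *
D={'mid':dict(wrist=(250.1,145.4),side=(286.9,341.6),scene=(107.5,241.4)),
'well':dict(wrist=(247.4,109.4),side=(303.1,325.3),scene=(116.7,242.1)),
'ridg':dict(wrist=(249.4,170.8),side=(271.1,360.2),scene=(101.9,245.5))}
P={}
for n,v in D.items():
    A=np.zeros((3,3));b=np.zeros(3);L=[]
    for c,uv in v.items():
        p,d=ray(c,uv);d=d/np.linalg.norm(d);M=np.eye(3)-np.outer(d,d);A+=M;b+=M@p;L.append((p,M))
    x=np.linalg.solve(A,b);P[n]=x;print(n,np.round(x,4),[round(np.linalg.norm(M@(x-p)),4) for p,M in L])
for a,b_ in(('ridg','well'),('mid','well'),('ridg','mid')):
    v=P[b_]-P[a];print(a,b_,np.round(np.linalg.norm(v),4),'yaw',np.degrees(np.arctan2(v[1],v[0])),'elev',np.degrees(np.arctan2(v[2],np.hypot(v[0],v[1]))))
E
```

```text
mid [ 0.4904 -0.1962  0.0418] [np.float64(0.0026), np.float64(0.0014), np.float64(0.0018)]
well [ 0.5197 -0.1853  0.0542] [np.float64(0.0032), np.float64(0.0023), np.float64(0.0016)]
ridg [ 0.4638 -0.2037  0.0164] [np.float64(0.0027), np.float64(0.0013), np.float64(0.0019)]
ridg well 0.0699 yaw 18.19497670390742 elev 32.78894885114975
mid well 0.0336 yaw 20.330418557604617 elev 21.741785260319865
ridg mid 0.0376 yaw 15.784979369656782 elev 42.61500436608839
```

```bash
python3 -c "
from h import *
go([.480,-.199,.115],[180,-33,15])"
```

```text
d cm [2.84 0.01 4.85] n 2.0
w [0.001 0.579 0.004] n 5.0
```

```bash

python3 -m pendant '[[[0.6,0,0.9,0,0.118,0,52],[0.6,0,0.9,0,0.118,0,52],[0.6,0,0.9,0,0.118,0,52],[0.6,0,0.9,0,0.118,0,52],[0.6,0,0.9,0,0.118,0,52]]]' >/dev/null
python3 -m pendant '[[[0,0,0,0,0,0,52],[0,0,0,0,0,0,52]]]' >/dev/null; python3 chk.py
python3 - <<'E'
from h import *
T=toolT();save('wrist','w3',k=1.5)
for n in ('combo_mid','combo_well_end','combo_ridges'):
    for m in bot.mark_of('wrist',n)[:2]:
        p=onz('wrist',m['uv'],{'combo_mid':.038,'combo_well_end':.058,'combo_ridges':.0235}[n]);print(n,np.round(m['confidence'],2),np.round(m['uv'],1), np.round(p,4),'tool cm',np.round((T[:3,:3].T@(p-T[:3,3]))*100,2))
m=bot.masks_of('wrist','combo_mid')[0];print(m['confidence'],m['extent'])
go([.5172,-.1894,.0507],[180,-33,15])
E
```

```text
8.42 [ 0.4915 -0.1944  0.1225] [180.  -34.6  15.4] F [ 0.8 -0.5  1. ] 0.0446
combo_mid 0.94 [251.1 262.2] [ 0.4929 -0.1976  0.038 ] tool cm [-4.76  0.34  6.98]
combo_well_end 0.87 [249.1 219.7] [ 0.5237 -0.1876  0.058 ] tool cm [-0.96  0.19  7.18]
combo_ridges 0.77 [252.7 295.2] [ 0.4677 -0.2066  0.0235] tool cm [-7.78  0.54  6.66]
0.94 [234.3, 221.1, 266.8, 304.0]
d cm [-2.2   0.15  7.41] n 2.0
w [-0.004 -0.03   0.009] n 1.0
```

View pics/w3.png

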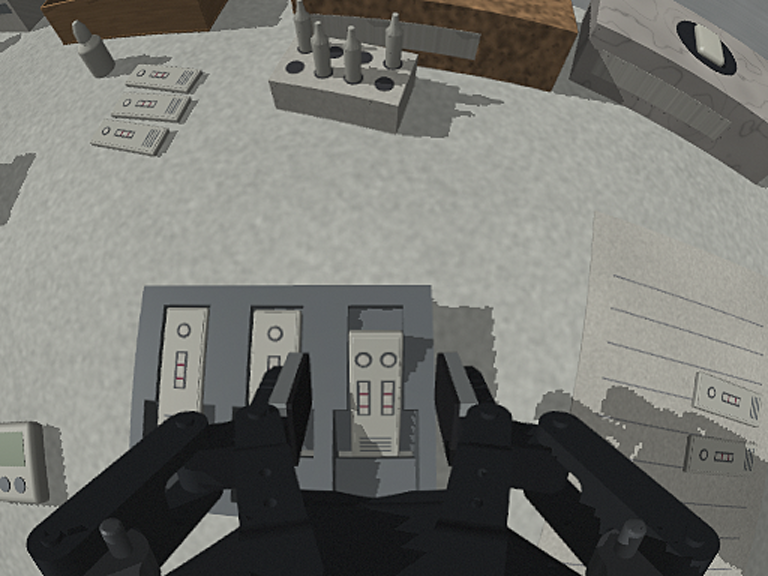

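The picture shows the cassette centred between the fingers (≈(376,390)), well end at the finger tips' level. Descending along the tool axis.

```bash
P="python3 -m pendant"
$P '[[[-1.9,0.2,1.5,0,-0.015,-0.02,52],[-0.1,0,2,0,0,0,52],[0,0,1.5,0,0,0,52],[0,0,0,0,0,0,52]]]' >/dev/null; python3 chk.py
python3 - <<'E'
from h import *
T=toolT()
for c in ('wrist','side'):
  save(c,c+'4');
for n,z in (('combo_mid',.038),('combo_well_end',.058)):
    for m in bot.mark_of('wrist',n)[:1]:
        p=onz('wrist',m['uv'],z,T);print(n,np.round(m['confidence'],2),np.round(m['uv'],1), np.round(p,4),'tool cm',np.round((T[:3,:3].T@(p-T[:3,3]))*100,2))
a=cv2.imread('pics/wrist4.png')[150:330,120:390];b=cv2.imread('pics/side4.png')[270:384,200:360]
cv2.imwrite('pics/m4.png',np.hstack([cv2.resize(a,(450,300)),cv2.resize(b,(350,300))]))
E
```

```text
9.0 [ 0.5099 -0.195   0.0755] [178.7 -33.8  17.4] F [ 0.2 -0.5 -0.8] 0.0444
combo_mid 0.75 [240.1 288.3] [ 0.4879 -0.1977  0.038 ] tool cm [-3.9  -0.45  1.89]
combo_well_end 0.59 [242.4 231.5] [ 0.5216 -0.1891  0.058 ] tool cm [ 0.1  -0.27  2.16]
```

View pics/m4.png

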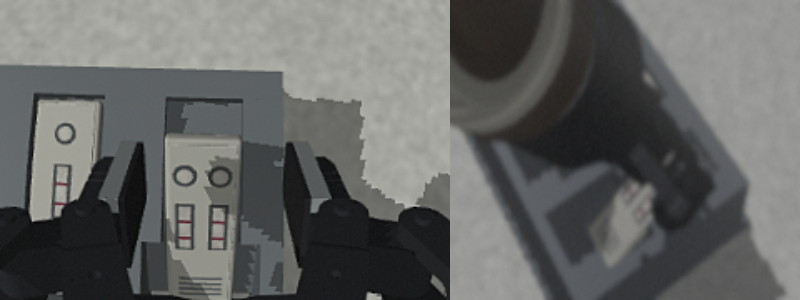

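Cassette sits slightly left of the jaw centre (crop x≈200 vs 215), so shift −3 mm in tool y and 8 mm back, then finish the descent and grip.

```bash
P="python3 -m pendant"
$P '[[[-0.8,-0.3,0.5,0.015,0,0.015,52],[0,0,0.6,0,0,0,52],[0,0,0.5,0,0,0,52]]]' >/dev/null; python3 chk.py 4 && 
$P '[[[0,0,0.4,0,0,0,52]]]' >/dev/null; python3 chk.py 4 && 
$P '[[[0,0,0.3,0,0,0,52],[0,0,0.2,0,0,0,52]]]' >/dev/null; python3 chk.py 4
python3 - <<'E'
from h import *
T=toolT()
for n,z in (('combo_mid',.038),('combo_well_end',.058)):
    if n=='combo_mid': bot.camera('wrist')
    for m in bot.mark_of('wrist',n)[:1]:
        p=onz('wrist',m['uv'],z,T);print(n,np.round(m['confidence'],2),np.round(m['uv'],1), np.round(p,4),'tool cm',np.round((T[:3,:3].T@(p-T[:3,3]))*100,2))
E
```

```text
9.45 [ 0.5121 -0.1937  0.0635] [179.8 -34.2  16.5] F [-0.3 -0.3 -0. ] 0.0445
9.53 [ 0.5144 -0.1933  0.0598] [179.8 -34.2  16.4] F [-0.  -0.1 -0.6] 0.0447
9.7 [ 0.5173 -0.1923  0.0546] [179.8 -34.1  16.4] F [-0.2  0.   0.1] 0.0446
combo_mid 0.89 [244.2 299.1] [ 0.4903 -0.1987  0.038 ] tool cm [-3.22 -0.15 -0.18]
combo_well_end 0.81 [242.9 242.7] [ 0.52   -0.1894  0.058 ] tool cm [ 0.47 -0.2  -0.09]
```

```bash
P="python3 -m pendant"
$P '[[[-0.3,-0.15,0.3,0,0,0,52],[0,0,0.25,0,0,0,52]]]' >/dev/null; python3 chk.py 4 && 
$P '[[[0,0,0,0,0,0,20],[0,0,0,0,0,0,20],[0,0,0,0,0,0,20],[0,0,0,0,0,0,20]]]' 20 >/dev/null; python3 chk.py 4
```

```text
10.02 [ 0.5175 -0.1908  0.049 ] [179.8 -34.2  16.4] F [-0.9 -0.4  0.1] 0.0449
10.35 [ 0.5174 -0.1905  0.0486] [179.8 -34.2  16.4] F [-1.4 -0.4 -0.5] 0.0275
```

```bash
P="python3 -m pendant"
$P '[[[0.28,0,-0.42,0,0,0,15],[0.56,0,-0.83,0,0,0,15],[0.8,0,-1.2,0,0,0,15]]]' >/dev/null; python3 chk.py 8 &&
$P '[[[1.5,0,-2.4,0,0,0,15],[1.7,0,-2.5,0,0,0,15],[1.7,0,-2.5,0,0,0,15],[1,0,-1.5,0,0,0,15],[0,0,0,0,0,0,15]]]' >/dev/null; python3 chk.py
python3 - <<'E'
from h import *
save('wrist','w5',(100,140,420,380),1.25);save('side','s5')
print([(round(m['confidence'],2),m['uv']) for m in bot.mark_of('wrist','combo_well_end')[:1]])
save('scene','c5')
for c in('scene','side'):
  marks(c,[N[7],N[8],N[6]])
a=cv2.imread('pics/w5.png');b=cv2.imread('pics/s5.png')[200:384,180:480]
cv2.imwrite('pics/m5.png',np.hstack([a,cv2.resize(b,(400,300))]))
go([.5,-.1,.17],[180,0,15])
E
```

```text
10.6 [ 0.5157 -0.1897  0.0766] [-180.   -34.    16.3] F [-0.1 -0.6 -0.5] 0.0273
11.02 [ 0.5147 -0.1899  0.1952] [179.8 -34.2  16.4] F [0.9 0.1 0.2] 0.0274
[(0.97, [249.9, 241.4])]
scene pocket 0.94 [298.8 183. ] [0.5628 0.2778 0.024 ]
scene pocket 0.52 [129.2 228.3] [ 0.459  -0.1365  0.024 ]
scene drawer_pull 0.84 [279.5 192. ] [0.5639 0.2116 0.026 ]
scene reader 0.95 [331.3 167.2] [0.5374 0.4285 0.    ]
d cm [-0.01 -8.9   2.23] n 3.0
w [-0.01  -0.591  0.021] n 5.0
```

View pics/m5.png

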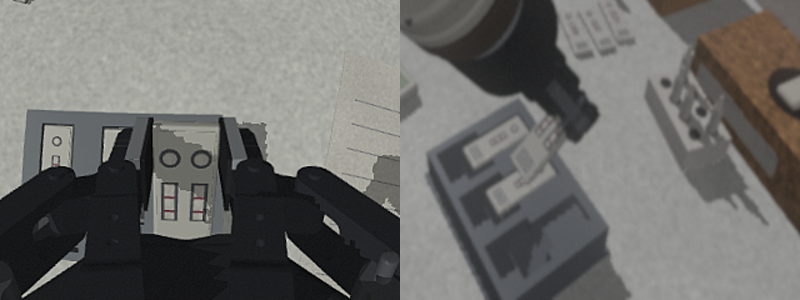

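Held well (well end sticks out past the pads at crop (187,125)), singles in place. Levelling and travelling to the drawer.

```bash
P="python3 -m pendant"
$P '[[[0,-1.5,0,0,-0.118,0,15],[0,-2,0,0,-0.118,0,15],[0,-3,0,0,-0.118,0,15],[0,-3,0,0,-0.118,0,15],[0,-3,0,0,-0.118,0,15]]]' >/dev/null
$P '[[[0,-3,0,0,0,-0.12,15],[0.3,-3,0,0,0,-0.12,15],[0.7,-2.9,0,0,0,-0.12,15],[1,-2.8,0,0,0,-0.12,15],[1.4,-2.6,0,0,0,-0.12,15]]]' >/dev/null;python3 chk.py
python3 -c "
from h import *
go([.56,.23,.2],[180,0,96.5])
c=bot.get_calibration('wrist');p,d=ray('wrist',(249.9,241.4),np.eye(4));print('well end tool cm',100*(p+d*(-.001-p[2])/d[2]))
"
```

```text
12.35 [0.4322 0.0797 0.1794] [-178.6    2.    51.1] F [ 0.  -0.5  0.4] 0.0273
d cm [19.63  0.46 -2.76] n 5.0
w [-0.037  0.024 -0.792] n 7.0
well end tool cm [ 0.45329281  0.19137091 -0.1       ]
```

```bash
P="python3 -m pendant"
$P '[[[2.8,0.1,-0.4,-0.037,0.024,-0.115,15],[2.8,0.4,-0.4,0,0,-0.115,15],[2.7,0.7,-0.4,0,0,-0.115,15],[2.6,1,-0.3,0,0,-0.115,15],[2.5,1.3,-0.2,0,0,-0.115,15]]]' >/dev/null
$P '[[[2.4,1.5,0,0,0,-0.115,15],[2.1,1.8,0,0,0,-0.11,15],[0,0,0,0,0,0,15]]]' >/dev/null;python3 chk.py
python3 -c "
from h import *
go([.56,.23,.17],[180,0,96.5])
"
```

```text
13.02 [0.5572 0.2468 0.1911] [-180.     0.7   99.9] F [ 0.8  0.8 -0.5] 0.0276
d cm [-1.67 -0.01  2.13] n 1.0
w [0.    0.013 0.06 ] n 1.0
```

```bash
P="python3 -m pendant"
$P '[[[-1.2,0,0.5,0,0.013,0.05,15],[0,0,0,0,0,0,15]]]' >/dev/null;python3 chk.py
python3 - <<'E'
from h import *
T=toolT();save('wrist','w6',k=1.5); marks('wrist',[N[7],N[8],N[6]])
for n in('combo_mid','combo_well_end'):
  for m in bot.mark_of('wrist',n)[:1]: 
    p=onz('wrist',m['uv'],T[2,3]+.001);print(n,m,'tool cm',np.round(T[:3,:3].T@(p-T[:3,3])*100,2))
E
```

```text
13.18 [0.5596 0.2358 0.1837] [-179.8   -0.    97. ] F [-0.2 -0.4 -1.4] 0.0274
wrist pocket 0.91 [245.4 132.4] [0.551  0.2814 0.024 ]
wrist drawer_pull 0.89 [247.2 201.9] [0.5622 0.2082 0.026 ]
wrist reader 0.68 [246.4   0. ] [0.5334 0.4301 0.    ]
combo_mid {'uv': [246.1, 301.2], 'confidence': 0.79} tool cm [-3.73 -0.05 -0.1 ]
combo_well_end {'uv': [246.6, 237.7], 'confidence': 0.72} tool cm [ 0.58 -0.02 -0.1 ]
```

View pics/w6.png

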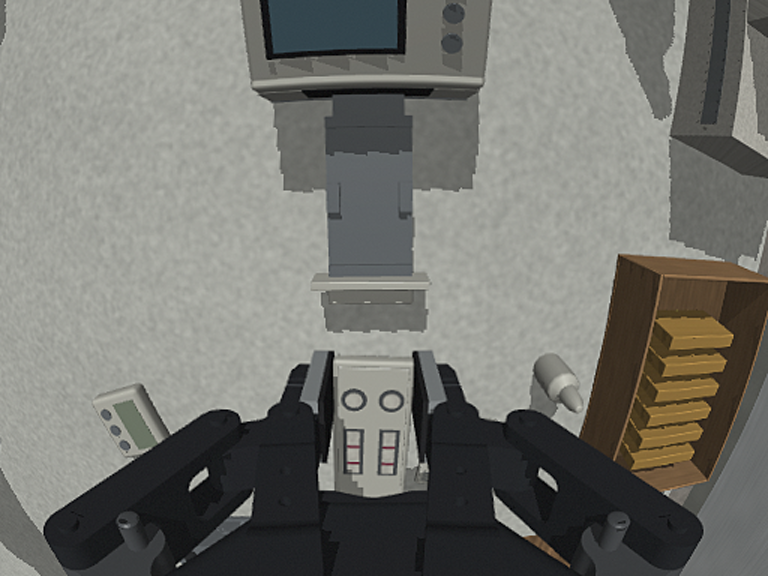

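Pocket ≈ (0.5515, 0.282), yaw ≈ 97.5° (picture: pocket centre ≈(368,199), front plate ≈(370,282)); the cassette is held level and square. Moving over the pocket.

```bash
P="python3 -m pendant"
$P '[[[2.8,0,1,0,0,-0.01,15],[2.8,0,1,0,0,0,15],[2,0,3,0,0,0,15],[0.4,0,3,0,0,0,15],[0,0,3,0,0,0,15]]]' >/dev/null;python3 chk.py
python3 -c "
from h import *
go([.5473,.3137,.035],[180,0,97.5])
"
```

```text
13.9 [0.553  0.32   0.0847] [178.9  -0.4  97.6] F [ 0.5 -1.2 -0.6] 0.0272
d cm [-0.58 -0.74  4.96] n 2.0
w [ 0.019 -0.007  0.001] n 1.0
```

```bash
P="python3 -m pendant"
$P '[[[-0.6,-0.7,0.5,0.019,-0.007,0,15],[0,0,1,0,0,0,15],[0,0,1.2,0,0,0,15],[0,0,0,0,0,0,15]]]' >/dev/null;python3 chk.py
python3 - <<'E'
from h import *
go([.5473,.3137,.035],[180,0,97.5])
T=toolT();save('wrist','w7',(110,100,410,325),1.5)
for n,z in(('combo_mid',T[2,3]+.004),('combo_well_end',T[2,3]+.004),('pocket',.024),('drawer_pull',.026)):
  for m in bot.mark_of('wrist',n)[:1]: 
    p=onz('wrist',m['uv'],z);print(n,np.round(m['confidence'],2),np.round(m['uv'],1),np.round(p,4),'tool cm',np.round(T[:3,:3].T@(p-T[:3,3])*100,2))
save('side','s7');b=cv2.imread('pics/s7.png')[100:235,160:340]
a=cv2.imread('pics/w7.png');cv2.imwrite('pics/m7.png',np.hstack([cv2.resize(a,(440,330)),cv2.resize(b,(360,330))]))
E
```

```text
14.23 [0.5436 0.3111 0.0525] [-179.5    0.2   97.6] F [-1.  -0.2 -0.2] 0.0273
d cm [0.21 0.42 1.75] n 1.0
w [-0.008  0.003  0.001] n 1.0
combo_mid 0.89 [246.9 301.5] [0.5493 0.2759 0.0565] tool cm [-3.56  0.1  -0.39]
combo_well_end 0.98 [249.1 236.4] [0.5451 0.3188 0.0565] tool cm [ 0.74  0.24 -0.4 ]
drawer_pull 0.53 [244.6 340.8] [0.5559 0.2113 0.026 ] tool cm [-10.05  -0.07   2.68]
```

View pics/m7.png

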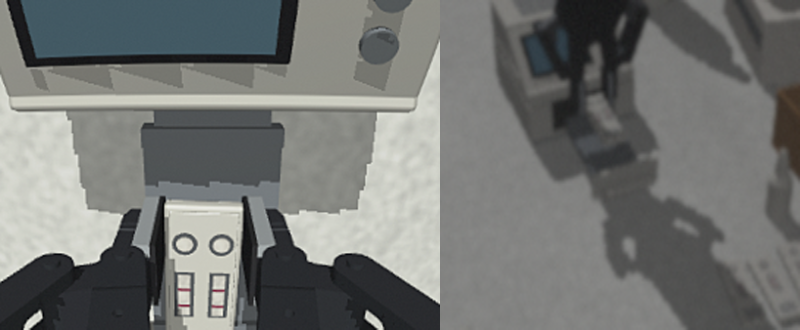

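```bash
python3 - <<'E'
from h import *
T=toolT()
for uv in((207.5,185.2),(303,185.2),(255,185.2)):
  p=onz('wrist',uv,.028);print(np.round(p,4),np.round(T[:3,:3].T@(p-T[:3,3])*100,2))
T6=np.eye(4);T6[:3,:3]=R.from_euler('xyz',[-179.8,0,97],degrees=True).as_matrix();T6[:3,3]=[.5596,.2358,.1837]
print(onz('wrist',(246,83.5),.028,T6),onz('wrist',(246,65),.024,T6))
E
```

```text
[0.5176 0.3356 0.028 ] [ 2.69 -2.37  2.73]
[0.5743 0.3433 0.028 ] [2.7  3.35 2.7 ]
[0.5457 0.3393 0.028 ] [2.69 0.47 2.72]
[0.54575883 0.33036981 0.028     ] [0.54335242 0.34955367 0.024     ]
```

```bash
P="python3 -m pendant"
$P '[[[0.2,0.35,0.4,-0.008,0.003,0,15],[0,0,0.5,0,0,0,15],[0,0,0.4,0,0,0,15]]]' >/dev/null;python3 chk.py 4 &&
$P '[[[0,0,0.2,0,0,0,15],[0,0,0.2,0,0,0,15]]]' >/dev/null;python3 chk.py 4 &&
$P '[[[0,0,0.15,0,0,0,15]]]' >/dev/null;python3 chk.py 4 &&
$P '[[[0,0,0.15,0,0,0,15]]]' >/dev/null;python3 chk.py 4 &&
$P '[[[0,0,0.15,0,0,0,15]]]' >/dev/null;python3 chk.py 4 &&
$P '[[[0,0,0.15,0,0,0,15]]]' >/dev/null;python3 chk.py 4 &&
$P '[[[0,0,0.15,0,0,0,15]]]' >/dev/null;python3 chk.py 4 &&
$P '[[[0,0,0.15,0,0,0,15]]]' >/dev/null;python3 chk.py 4
```

```text
14.78 [0.5497 0.3155 0.0439] [179.5  -0.2  97.6] F [0.1 0.4 0.2] 0.0273
14.95 [0.5495 0.3154 0.0387] [179.6  -0.2  97.6] F [-0.7 -0.7 -0.1] 0.0275
15.03 [0.5493 0.3154 0.0367] [179.6  -0.2  97.6] F [-0.2 -0.7 -0.3] 0.0272
15.12 [0.5492 0.3153 0.0348] [179.6  -0.2  97.6] F [ 0.6 -0.   0.5] 0.0271
15.2 [0.5492 0.3153 0.033 ] [179.6  -0.2  97.6] F [ 0.5 -0.5 -0.1] 0.027
15.28 [0.5491 0.3153 0.0314] [179.6  -0.2  97.6] F [ 0.5 -0.  -0. ] 0.0274
15.37 [0.5491 0.3153 0.0297] [179.6  -0.2  97.6] F [ 0.2 -0.5 -0.1] 0.0276
15.45 [0.5492 0.3153 0.0281] [179.6  -0.2  97.6] F [ 0.  -0.2 -0.1] 0.0277
```

```bash
P="python3 -m pendant"
$P '[[[-0.1,-0.2,0.1,0,0,0,15]]]' >/dev/null;python3 chk.py 4 &&
$P '[[[0,0,0.1,0,0,0,15]]]' >/dev/null;python3 chk.py 4 &&
$P '[[[0,0,0.1,0,0,0,15]]]' >/dev/null;python3 chk.py 4 &&
$P '[[[0,0,0.1,0,0,0,15]]]' >/dev/null;python3 chk.py 4 &&
$P '[[[0,0,0.1,0,0,0,15]]]' >/dev/null;python3 chk.py 4 &&
$P '[[[0,0,0.1,0,0,0,15]]]' >/dev/null;python3 chk.py 4 &&
$P '[[[0,0,0.1,0,0,0,15]]]' >/dev/null;python3 chk.py 4 &&
$P '[[[0,0,0.1,0,0,0,15]]]' >/dev/null;python3 chk.py 4
```

```text
15.53 [0.5475 0.3141 0.0269] [179.6  -0.2  97.6] F [-0.1  0.6  0.2] 0.0278
15.62 [0.5472 0.314  0.0257] [179.6  -0.2  97.6] F [-0.4 -0.8 -0.8] 0.0275
15.7 [0.5471 0.3139 0.0247] [179.6  -0.2  97.6] F [-0.2  0.2  0.1] 0.027
15.78 [0.5472 0.3139 0.0238] [179.6  -0.2  97.6] F [-2.2 -0.8 12.1] 0.0272
15.78 [0.5472 0.3139 0.0238] [179.6  -0.2  97.6] F [-2.2 -0.8 12.1] 0.0272
15.78 [0.5472 0.3139 0.0238] [179.6  -0.2  97.6] F [-2.2 -0.8 12.1] 0.0272
15.78 [0.5472 0.3139 0.0238] [179.6  -0.2  97.6] F [-2.2 -0.8 12.1] 0.0272
15.78 [0.5472 0.3139 0.0238] [179.6  -0.2  97.6] F [-2.2 -0.8 12.1] 0.0272
```

Contact with the floor at TCP z ≈ 24 mm, as expected. Release, and retreat.

```bash
P="python3 -m pendant"
$P '[[[0,0,-0.08,0,0,0,34],[0,0,0,0,0,0,45],[0,0,0,0,0,0,55],[0,0,0,0,0,0,55]]]' >/dev/null;python3 chk.py
$P '[[[0,0,-1,0,0,0,55],[0,0,-3,0,0,0,55],[0,0,-4,0,0,0,55],[-2,0,-4,0,0,0,55],[-4,0,-2,0,0,0,55]]]' >/dev/null
$P '[[[-3,0,0,0,0,0,30],[-1,0,0,0,0,0,0],[0,0,0,0,0,0,0]]]' >/dev/null;python3 chk.py
python3 - <<'E'
from h import *
T=toolT();save('wrist','w8',(100,20,400,245),2)
for n,z in(('combo_mid',.0275),('combo_well_end',.0275),('combo_ridges',.031),('pocket',.024),('drawer_pull',.026)):
  for m in bot.mark_of('wrist',n)[:1]: 
    p=onz('wrist',m['uv'],z);print(n,np.round(m['confidence'],2),np.round(m['uv'],1),np.round(p,4),'tool cm',np.round(T[:3,:3].T@(p-T[:3,3])*100,2))
E
```

```text
16.12 [0.5474 0.314  0.025 ] [179.6  -0.2  97.6] F [ 0.2 -0.4  0.7] 0.0468
16.78 [0.5585 0.2145 0.1722] [ 1.795e+02 -1.000e-01  9.780e+01] F [0.4 0.2 0.2] 0.011
combo_mid 0.75 [248.3 109.5] [0.5499 0.2856 0.0275] tool cm [ 7.13 -0.   14.48]
combo_well_end 0.94 [251.5  68.7] [0.5469 0.3256 0.0275] tool cm [11.14  0.24 14.49]
combo_ridges 0.63 [245.7 144.4] [0.5512 0.2531 0.031 ] tool cm [ 3.9  -0.31 14.12]
drawer_pull 0.7 [250.8 183.2] [0.5614 0.2147 0.026 ] tool cm [-0.05  0.17 14.62]
```

View pics/w8.png

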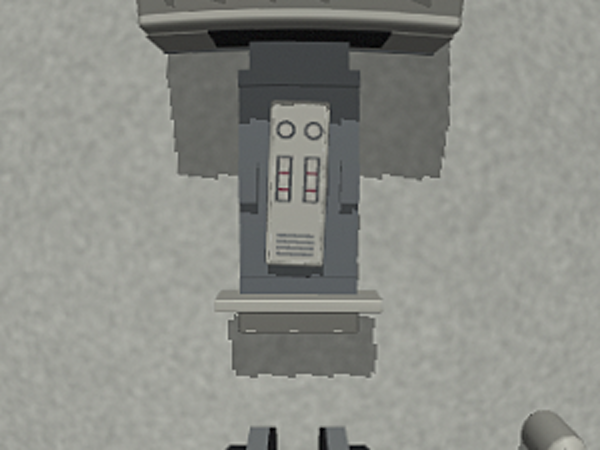

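The cassette lies flat in the pocket, face up (crop (297,183), between both end rims at ≈88 and ≈275; about 3 mm outward of centre). Now to push the drawer with shut fingers.

```bash
P="python3 -m pendant"
$P '[[[-3.8,0.1,0,0.008,0,0,0],[0,0,0,0,0,0,0],[0,0,4,0,0,0,0],[0,0,4,0,0,0,0],[0,0,3.5,0,0,0,0]]]' >/dev/null;python3 chk.py
python3 -c "
from h import *
go([.5615+.0045,.211-.035,.02],[180,0,97.5])"
```

```text
17.5 [0.5666 0.184  0.057 ] [179.6  -0.2  98.3] F [-0.3 -0.3  0. ] -0.0001
d cm [-0.79 -0.2   3.7 ] n 1.0
w [ 0.007 -0.003  0.014] n 1.0
```

```bash
P="python3 -m pendant"
$P '[[[-0.9,-0.1,0.8,0.007,0,0.014,0],[0,0,1.5,0,0,0,0],[0,0,1.3,0,0,0,0],[0,0,0,0,0,0,0]]]' >/dev/null;python3 chk.py 3 &&
$P '[[[0.8,0,0,0,0,0,0],[0.8,0,0,0,0,0,0],[0.8,0,0,0,0,0,0],[0.8,0,0,0,0,0,0]]]' >/dev/null;python3 chk.py 12 &&
$P '[[[0.8,0,0,0,0,0,0],[0.8,0,0,0,0,0,0],[0.8,0,0,0,0,0,0],[0.8,0,0,0,0,0,0]]]' >/dev/null;python3 chk.py 12 
python3 -c "
from h import *
go([.5615+.0045-.1306*.15,.211-.035+.15*.991,.02],[180,0,97.5])"
```

```text
17.83 [0.5615 0.1743 0.0112] [-179.1   -0.    97.5] F [-1.4  0.2  0.5] 0.0002
18.17 [0.5588 0.208  0.0152] [-179.3   -0.    97.4] F [-0.  -3.4 -2. ] -0.0002
18.5 [0.5547 0.2438 0.017 ] [-179.4    0.    97.5] F [ 1.1 -2.9 -1.8] 0.0001
d cm [ 8.13  0.22 -0.3 ] n 2.0
w [-0.01   0.001 -0.001] n 1.0
```

```bash
P="python3 -m pendant"
$P '[[[0.8,0.05,0,0,0,0,0],[0.8,0.05,0,0,0,0,0],[0.8,0.05,0,0,0,0,0],[0.8,0,0,0,0,0,0],[0.8,0,0,0,0,0,0]]]' >/dev/null;python3 chk.py 12 &&
$P '[[[0.6,0,0,0,0,0,0],[0.4,0,0,0,0,0,0]]]' >/dev/null;python3 chk.py 12 &&
$P '[[[0.4,0,0,0,0,0,0],[0.4,0,0,0,0,0,0]]]' >/dev/null;python3 chk.py 12 &&
$P '[[[0.3,0,0,0,0,0,0],[0.3,0,0,0,0,0,0]]]' >/dev/null;python3 chk.py 10 &&
$P '[[[0.3,0,0,0,0,0,0],[0.3,0,0,0,0,0,0]]]' >/dev/null;python3 chk.py 10 &&
$P '[[[0.3,0,0,0,0,0,0],[0.3,0,0,0,0,0,0]]]' >/dev/null;python3 chk.py 10 &&
$P '[[[0.2,0,0,0,0,0,0],[0.2,0,0,0,0,0,0]]]' >/dev/null;python3 chk.py 10 &&
$P '[[[0.2,0,0,0,0,0,0],[0.2,0,0,0,0,0,0]]]' >/dev/null;python3 chk.py 10
```

```text
18.92 [0.5497 0.2882 0.0171] [-1.793e+02  1.000e-01  9.750e+01] F [-1.6 -2.9 -1.2] 0.0002
19.08 [0.5481 0.3002 0.0171] [-179.3    0.    97.5] F [-1.4 -2.9  0.5] -0.0
19.25 [0.5468 0.3092 0.0171] [-179.3    0.    97.6] F [-1.  -3.2  0.4] 0.0002
19.42 [0.546  0.3158 0.0171] [-179.3    0.    97.5] F [-1.4 -2.9  0.4] 0.0002
19.58 [0.5451 0.3222 0.0171] [-179.3    0.    97.5] F [-1.3 -2.3  0.4] -0.0001
19.75 [0.545  0.3229 0.0171] [-179.3    0.7   97.3] F [  1.  -22.5   6.6] 0.0006
19.75 [0.545  0.3229 0.0171] [-179.3    0.7   97.3] F [  1.  -22.5   6.6] 0.0006
19.75 [0.545  0.3229 0.0171] [-179.3    0.7   97.3] F [  1.  -22.5   6.6] 0.0006
```

Stop felt (22 N against 3 N sliding, travel ≈0.124 m as predicted). Backing off and checking.

```bash
P="python3 -m pendant"
$P '[[[-0.5,0,0,0,0,0,0],[-2,0,0,0,0,0,0],[-3,0,-1,0,0,0,0],[-3,0,-4,0,0,0,0],[-1,0,-4,0,0,0,0]]]' >/dev/null
$P '[[[0,0,-4,0,0,0,0],[0,0,-2,0,0,0,0],[0,0,0,0,0,0,0],[0,0,0,0,0,0,0]]]' >/dev/null;python3 chk.py
python3 - <<'E'
from h import *
save('wrist','w9',(100,0,400,225),1.4);save('scene','c9');save('side','s9')
for c in('wrist','scene','side'): marks(c,[N[8],N[6]])
marks('side',[N[3]]);marks('scene',[N[3]])
a=cv2.imread('pics/w9.png');b=cv2.imread('pics/s9.png')[120:384,160:500];cv2.imwrite('pics/m9.png',np.hstack([a,cv2.resize(b,(380,315))]))
E
```

```text
20.5 [0.5597 0.2318 0.1694] [-179.6    0.4   97.3] F [ 0.2 -1.  -0.6] -0.0
wrist drawer_pull 0.81 [248.7  72.7] [0.5445 0.3341 0.026 ]
scene drawer_pull 0.55 [311.8 173.9] [0.5551 0.3315 0.026 ]
scene reader 0.66 [330.3 167. ] [0.5349 0.4271 0.    ]
side drawer_pull 0.52 [234.8 147.9] [0.5478 0.3391 0.026 ]
side reader 0.92 [221.5 142.7] [0.5293 0.4125 0.    ]
side single_a_mid 0.65 [271.9 311.6] [ 0.4854 -0.1399  0.0385]
side single_a_mid 0.26 [253.4 286.9] [ 0.4712 -0.0875  0.0385]
scene single_a_mid 0.87 [128.  229.1] [ 0.4774 -0.1444  0.0385]
```

View pics/m9.png

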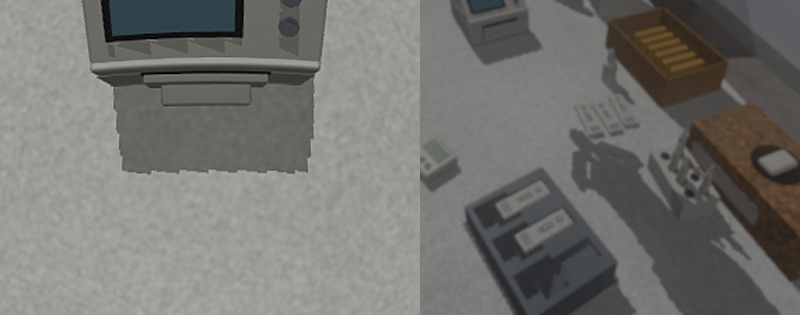

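The drawer is shut (front plate against the reader at ≈(205,78)), both singles still lie in their nests, the combo nest is empty, and the arm is clear.

```bash
python3 -c "
from workcell import bot
print(bot.job_done())"
```

```text
the job is handed in; nothing more can be done
None
```

The two-strip cassette is in the reader's drawer and the drawer is pushed home. I handed the job in at about 20.5 s of robot time; the system gives no verdict.

- **Tipping:** I pressed the ridged end until the slope was felt. The wrist force read 19 N there, with about 1 N before it. Once released, the cassette stayed leaning, at about 33° by triangulation from the cameras.
- **Placing:** I gripped it by the sides near the well end, lifted it at that same lean and levelled it. I lowered it into the pocket until the wrist force showed contact (12 N), then released it. The camera showed it flat, face up and well end inward, about 3 mm outward of the pocket's centre.
- **Drawer:** I pushed it with shut fingers at about 3 N until the stop was felt at 22 N. The travel was about 0.124 m, against the 0.125 m I had estimated.

**Last checks:**
- The front plate sits against the reader.
- Both single tests lie in their nests and the arm is clear of everything.
- The final marks from the scene, side and wrist cameras differed by up to about 1 cm for the pull and 1.5 cm for the reader. I trusted the felt stop for the drawer being home.
- With the drawer shut, the cassette is out of sight, so its final position comes from the picture taken before the push.

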